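# Put the glaze test tiles away on their sloping rests

### The job

Put the four test tiles away. Stack the three glazed ones on the yellow sloping rest, blue at the bottom, white on it and green on top, and lay the bare terracotta tile on the dark steel rest: each tile flat, lengthwise down the slope, half-way across its rest, squared up with its lower short end against the backstop. Leave the pinch pot, the jar and the mug where they stand.

Things in the scene. Friction and masses are not known exactly. Their poses are not given: they have to be found in the camera images.
- blue_tile_mid (a point): The test tile glazed dark blue, 70 mm long (its x axis) by 50 mm wide (its y axis) by 14 mm thick (its z axis), about 0.1 kg, lying flat and loose on the table. The point is its centre, 7 mm above its underside.
- white_tile_mid (a point): The test tile glazed white, 70 mm long (its x axis) by 50 mm wide (its y axis) by 14 mm thick (its z axis), about 0.1 kg, lying flat and loose on the table. The point is its centre, 7 mm above its underside.
- green_tile_mid (a point): The test tile glazed green, 70 mm long (its x axis) by 50 mm wide (its y axis) by 14 mm thick (its z axis), about 0.1 kg, lying flat and loose on the table. The point is its centre, 7 mm above its underside.
- bare_tile_mid (a point): The bare, unglazed terracotta test tile, orange-brown all over, 70 mm long (its x axis) by 50 mm wide (its y axis) by 14 mm thick (its z axis), about 0.1 kg, lying flat and loose on the table. The point is its centre, 7 mm above its underside.
- yellow_rest: Yellow-painted rest for the glazed tiles. Fixed shelf 100 mm wide, 105 long, sloping down 18 degrees to a backstop (42 mm tall square to the shelf, 8 thick, full width) at its low end; no side walls. Origin: on the shelf's surface at the foot of the backstop's face, half-way across, 22 mm above the table. x: up the slope, away from the backstop; y: across; z: square to the shelf, upward.
- steel_rest: Dark steel rest for the bare tile. Fixed shelf 100 mm wide, 105 long, sloping down 18 degrees to a backstop (42 mm tall square to the shelf, 8 thick, full width) at its low end; no side walls. Origin: on the shelf's surface at the foot of the backstop's face, half-way across, 22 mm above the table. x: up the slope, away from the backstop; y: across; z: square to the shelf, upward.
- pinch_pot_mid (a point): Small clay-coloured pinch pot, 48 mm across and 34 mm high, loose, standing among the tiles; the point is its centre, half-way up. To be left alone.
- glaze_jar_mid (a point): White jar with a black lid, 64 mm across and 85 mm high, loose, at the far left of the tiles; the point is half-way up. To be left alone.
- mug_mid (a point): Blue mug, 76 mm across and 85 mm high, loose, at the far right; the point is half-way up. To be left alone.
Things that resemble listed ones, but are neither listed nor needed, are in the scene too. What is shaped like the part that bears bare_tile_mid but pink is not meant. What is shaped like the part that bears blue_tile_mid but red is not meant.

How it is judged:
At the end, for the whole second after the job is handed in: Yellow rest: blue, white, green from the bottom; steel rest: bare tile. Each lies flat (0.12 rad, height 5 mm), length along the slope (0.2 rad), centre 28 to 45 mm from the backstop (35 = touching) and within 15 mm of the middle line, released and at rest (under 0.02 m/s) (x of blue_tile_mid in the frame of yellow_rest between 0.028 and 0.045 m and y of blue_tile_mid in the frame of yellow_rest between -0.015 and 0.015 m and z of blue_tile_mid in the frame of yellow_rest between 0.002 and 0.012 m and angle between the x axis of each of blue_tile_mid, white_tile_mid, green_tile_mid and the x axis of yellow_rest, either way round below 0.2 rad and angle between the z axis of each of blue_tile_mid, white_tile_mid, green_tile_mid and the z axis of yellow_rest, either way round below 0.12 rad and linear speed of each of blue_tile, white_tile, green_tile, bare_tile below 0.02 m/s and x of white_tile_mid in the frame of yellow_rest between 0.028 and 0.045 m and y of white_tile_mid in the frame of yellow_rest between -0.015 and 0.015 m and z of white_tile_mid in the frame of yellow_rest between 0.016 and 0.026 m and x of green_tile_mid in the frame of yellow_rest between 0.028 and 0.045 m and y of green_tile_mid in the frame of yellow_rest between -0.015 and 0.015 m and z of green_tile_mid in the frame of yellow_rest between 0.03 and 0.04 m and x of bare_tile_mid in the frame of steel_rest between 0.028 and 0.045 m and y of bare_tile_mid in the frame of steel_rest between -0.015 and 0.015 m and z of bare_tile_mid in the frame of steel_rest between 0.002 and 0.012 m and angle between the x axis of bare_tile_mid and the x axis of steel_rest, either way round below 0.2 rad and angle between the z axis of bare_tile_mid and the z axis of steel_rest, either way round below 0.12 rad).
It fails at once if the pinch pot is shoved or upset (its centre more than 30 mm from where it stood) (distance of pinch_pot_mid from where it was at the start of the episode above 0.03 m).
It fails at once if the jar is shoved or upset (its centre more than 30 mm from where it stood) (distance of glaze_jar_mid from where it was at the start of the episode above 0.03 m).
It fails at once if the mug is shoved or upset (its centre more than 30 mm from where it stood) (distance of mug_mid from where it was at the start of the episode above 0.03 m).
It also fails if it takes over 106 s, if anything falls off the work surface, if the arm or the gripper's body presses on something with over 40 N, if the wrist force passes 120 N, or if a joint passes its speed limit or range.

### The arm

A 6-joint arm with a two-finger parallel gripper is mounted at the origin on the work surface. World frame = base frame: x ahead of the robot, y to its left, z up, the work surface at z = 0. Lengths are in m, angles in rad, forces in N, time in s.
With the tool pointing down it reaches from about 0.35 to 0.85 m from the base axis. Payload 8.1 kg.
Tool frame: the origin (TCP) lies at the centre of the arm's flange, where the gripper is bolted on; the fingertips stand 186 mm ahead of it and the grasp point (between the pads) lies 167 mm ahead of it; z points along the fingers, y is the direction in which the jaws open and shut (so a half turn about z gives the same grasp; the last joint's range is limited). The gripper opens to 93 mm and grips with 3 to 60 N. Pads are 15 mm wide; open, the fingers measure 128 mm over their backs; the gripper's body (75 mm by 188 mm) begins 65 mm behind the grasp point.
Start: joints at [1.194, 0.13, 1.488, -0, 1.523, -0.085], TCP at [0.173, 0.575, 0.405] pointing down, gripper open.
Joint ranges: [-2.96, 2.96], [-0.89, 2.26], [0.02, 2.5], [-1.34, 4.48], [0, 2.73], [-2.66, 2.66]. Speed limits (rad/s): [2.39, 2.39, 2.79, 3.14, 3.14, 3.14].

### API

Orientations are given as a rotation vector (axis times angle).
In Python, from plant import robot, viewer, order gives the robot as it stands.
- The arm moves only by the tool apply_moves, never from a script. Its argument "deltas" is a list of rows, each a list of 3 entries, a list of its own where there are three numbers: the finger opening in mm, from 0 to 93, then the shift along the tool's x, y, z in mm, then the turn about the tool's z in rad. In form: [[grip, [dx, dy, dz], yaw], ...]. A call has 1 to 5 rows; each row shifts and turns the commanded pose from where the row before left it, along the tool's axes as they then stand; what a row does not reach is not made up. A row lasts 1/8 s, in which the tool goes at most 62.5 mm and 10.7 degrees, less where a joint would pass 70% of its speed; a pose out of reach is approached as far as the arm can. A call is refused whole if a number of a shift passes 62.5 or a number of a turn 0.188, either way. A call with a gripper value outside its range is refused whole. The fingers move at their own pace and stop on an object; "grip_force" is the grip in N (left out, the last holds). Time passes only in rows, so rows that do not move let the fingers close. It gives the time, the measured TCP pose, the force and the opening at its end, in the units of the state.
- robot.read_state(): the state, without advancing time (a new reading comes with each control period).
- viewer.read_camera(name): name is "side" or "top"; returns the picture (384x512x3 uint8, blue, green, red); there is no depth.
- viewer.get_calibration(name): a dict with "fx", "fy", "cx", "cy" (pixels), "R" (3x3) and "t" (3): a world point X has camera coordinates R X + t. Camera axes: x right, y down, z forward; pixel columns grow to the right and rows downward; lengths in m; the calibration is good to about 2 mm. A picture is of the moment at which its call begins. get_calibration takes no time and is no camera call.
- order.close_job(): hands the job in, once; it reports no verdict.
The state is a dict: "t": time; "q": joint angles; "dq": joint speeds; "joint_torque": joint torques, N m; "tool_pos": TCP position; "orientation": TCP orientation; "force": force on the tool from outside, world axes, zero at the start; "wrist_torque": the same for the moment, N m; "opening": finger opening in m.
Only numpy, scipy, OpenCV 4.12 (cv2) and the standard library are available. Lean on these libraries where they do the work, as an engineer would, in place of code of your own. Each camera call takes 0.05 s, during which the arm holds its last target. There are 200 camera calls.

## Working session

There is one attempt and no reset: what is moved stays moved. The work goes in short steps, Python scripts to look and compute and a tool call to move; the robot and the scene stay as the last step left them, time stands still between calls to the robot, and variables do not carry over. Pictures are saved under pics/ and viewed, about 12 in all and at most 16, crops included, and the job is handed in when it is done.

Besides the shell and the picture viewer there is one more tool, called as a command line: name --argument value ..., lists and objects as JSON in quotes. apply_moves: Moves the arm, as the interface text tells. Its arguments: {"type":"object","properties":{"deltas":{"type":"array"},"grip_force":{"type":"number"}},"required":["deltas"]}

```bash
ls; mkdir -p pics; python3 - <<'E'
from plant import robot, viewer, order
import cv2
for n in("top","side"):
    im=viewer.read_camera(n); cv2.imwrite(f"pics/{n}0.png",im)
    c=viewer.get_calibration(n); print(n,c)
s=robot.read_state();print(s)
E
```

```text
pics
top {'fx': 366.5188195097232, 'fy': 366.5188195097232, 'cx': 257.7424096256792, 'cy': 193.69892067256785, 'R': array([[-0.0115649 , -0.99975734, -0.01874877],
       [-0.98600229,  0.01452068, -0.16609828],
       [ 0.16633022,  0.01656542, -0.98593095]]), 't': array([3.27668521e-04, 5.70570351e-01, 9.19851289e-01])}
side {'fx': 483.56887294527917, 'fy': 483.56887294527917, 'cx': 260.7105742456765, 'cy': 199.87342540820177, 'R': array([[ 0.7197617 , -0.69407216, -0.0143853 ],
       [-0.38607724, -0.38297359, -0.83921129],
       [ 0.576964  ,  0.60958599, -0.54361518]]), 't': array([-0.40405833,  0.27891693,  1.20457486])}
{'t': 0.1, 'q': array([ 1.19360313e+00,  1.31084461e-01,  1.48918464e+00,  1.38485878e-05,
        1.52299327e+00, -8.53783045e-02]), 'dq': array([-0.00117274, -0.00058627, -0.00369278, -0.00084887,  0.00105072,
        0.00056384]), 'joint_torque': array([ 6.95079525e-04, -5.61333525e+01, -4.93099344e+01,  7.70152453e-02,
        2.89596012e-02, -8.39689346e-05]), 'tool_pos': array([0.17250102, 0.57445033, 0.40378496]), 'orientation': array([-4.56700367e-01, -3.10781810e+00,  2.54764907e-03]), 'force': array([ 0.06611703,  0.34846837, -0.31242835]), 'wrist_torque': array([ 0.01616605, -0.02759004, -0.01110408]), 'opening': 0.09249872269373369}
```

View pics/top0.png

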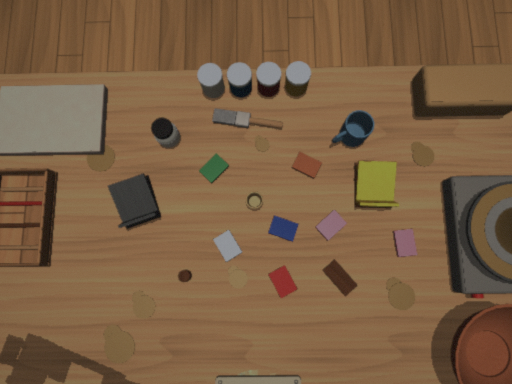

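View pics/side0.png

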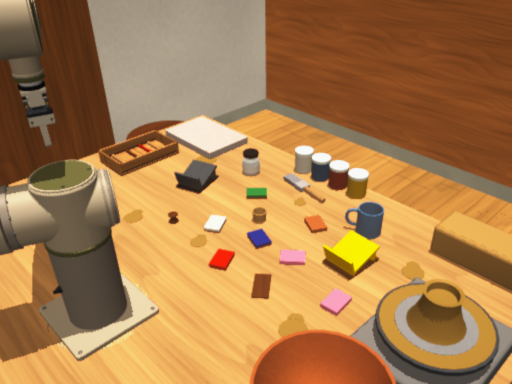

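Top view: blue tile (283,228), white (228,246), green (214,168), orange-brown (307,165). The yellow rest is at (377,184) and the steel rest at (135,202).

Possible mix-ups:
- **Bare tile:** pink tiles at (331,225) and (405,243), and the dark brown bar at (340,278).
- **Blue tile:** the red tile at (283,282).
- **White tile:** the white board at (50,120).

By the description I choose (307,165) for the bare tile and (283,228) for the blue one. Next I'll check close crops.

```bash
python3 - <<'E'
import cv2,numpy as np
t=cv2.imread("pics/top0.png");s=cv2.imread("pics/side0.png")
def up(im,x,y,w,h,f): return cv2.resize(im[y:y+h,x:x+w],None,fx=f,fy=f,interpolation=cv2.INTER_CUBIC)
a=np.hstack([up(t,100,165,70,75,5),up(t,345,150,70,75,5)])
b=np.hstack([up(s,165,145,70,75,5)[:,:350],up(s,315,210,70,75,5)])
cv2.imwrite("pics/c1.png",cv2.resize(np.vstack([a,b]),(560,600)))
cv2.imwrite("pics/c2.png",up(t,195,145,160,110,5))
for n,(u,v) in dict(blue=(283,228),white=(228,246),green=(214,168),bare=(307,165),yel=(377,180),steel=(135,195),pink=(331,225),red=(283,282)).items(): print(n,t[v,u],cv2.cvtColor(t[v:v+1,u:u+1],cv2.COLOR_BGR2HSV)[0,0])
for n,(u,v) in dict(blue=(260,239),white=(215,223),green=(257,193),bare=(316,224),yel=(352,248),steel=(200,172)).items(): print(n,s[v,u],cv2.cvtColor(s[v:v+1,u:u+1],cv2.COLOR_BGR2HSV)[0,0])
E
```

```text
blue [103  58  43] [113 149 103]
white [153 149 146] [107  12 153]
green [ 64 103  58] [ 64 111 103]
bare [ 51  75 132] [  9 156 132]
yel [ 56 142 143] [ 30 155 143]
steel [53 57 57] [30 18 57]
pink [120 109 142] [170  59 142]
red [ 47  48 140] [  0 169 140]
blue [155  58  61] [121 160 155]
white [242 250 249] [ 34   8 250]
green [ 65 156  67] [ 59 149 156]
bare [ 55 121 235] [ 11 195 235]
yel [  0 242 249] [ 29 255 249]
steel [ 90  95 101] [ 14  28 101]
```

View pics/c1.png

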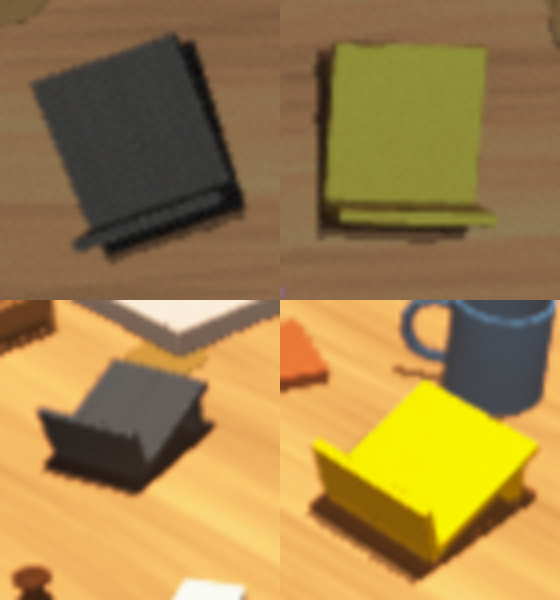

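View pics/c2.png

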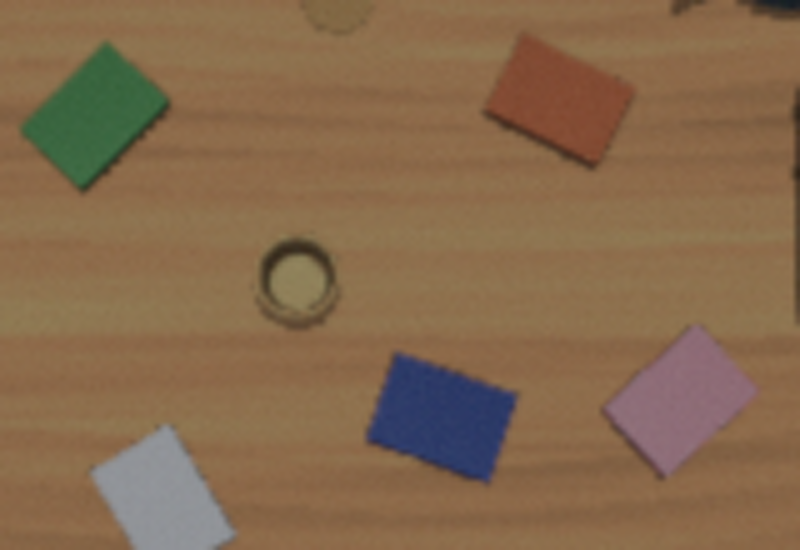

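The crops confirm the choices: the orange-brown tile is at (307,165) and the blue one at (283,228), with the pink one separate. Both rests have the backstop at the robot-side (lower) end. The pinch pot is at (255,202). Next I'll fit poses to the silhouettes in both views.

```bash
cat > fit.py <<'E'
import cv2,numpy as np
from scipy.optimize import minimize
from plant import viewer
CAL={n:viewer.get_calibration(n) for n in("top","side")}
def proj(n,X):
    c=CAL[n]; p=X@c["R"].T+c["t"]
    return np.c_[c["fx"]*p[:,0]/p[:,2]+c["cx"],c["fy"]*p[:,1]/p[:,2]+c["cy"]]
def ray(n,u,v,z):
    c=CAL[n]; d=c["R"].T@np.array([(u-c["cx"])/c["fx"],(v-c["cy"])/c["fy"],1]); o=-c["R"].T@c["t"]
    return o+d*(z-o[2])/d[2]
def box(a,b): return np.array([[x,y,z] for x in(a[0],b[0]) for y in(a[1],b[1]) for z in(a[2],b[2])])/1000
TILE=[box((-35,-25,-7),(35,25,7))]
REST=[box((0,-50,-6),(105,50,0)),box((-8,-50,-6),(0,50,42))]
def pose(p,tilt):
    c,s=np.cos(p[3]),np.sin(p[3]); ct,st=np.cos(tilt),np.sin(tilt)
    return np.array([[c,-s,0],[s,c,0],[0,0,1]])@np.array([[ct,0,-st],[0,1,0],[st,0,ct]])
S=8
def render(n,parts,p,tilt,roi):
    x0,y0,w,h=roi; m=np.zeros((h*S,w*S),np.uint8); R=pose(p,tilt)
    for B in parts:
        q=proj(n,B@R.T+p[:3]); q=(q-[x0,y0]+0.5)*S-0.5
        cv2.fillConvexPoly(m,cv2.convexHull(np.round(q*16).astype(np.int32)),255,shift=4)
    return cv2.resize(m,(w,h),interpolation=cv2.INTER_AREA)/255.
def mask(im,seed,f,r=55):
    hsv=cv2.cvtColor(cv2.GaussianBlur(im,(3,3),0.5),cv2.COLOR_BGR2HSV).astype(int)
    m=f(hsv[...,0],hsv[...,1],hsv[...,2]).astype(np.uint8)
    k,l=cv2.connectedComponents(m,connectivity=4); m=(l==l[seed[1],seed[0]])
    x0,y0=max(seed[0]-r,0),max(seed[1]-r,0); return m[y0:y0+2*r,x0:x0+2*r].astype(float),(x0,y0,m[y0:y0+2*r,x0:x0+2*r].shape[1],m[y0:y0+2*r,x0:x0+2*r].shape[0])
def fit(ms,parts,p0,tilt=0.,views=("top","side"),fixz=False):
    def cost(d):
        p=np.array(p0)+np.array(d)*[.01,.01,.01,.1]
        if fixz:p[2]=p0[2]
        return sum(abs(render(n,parts,p,tilt,ms[n][1])-ms[n][0]).sum()/ms[n][0].sum() for n in views)
    best=None
    for dy in(-3,-1,1,3):
        r=minimize(cost,[0,0,0,dy],method="Nelder-Mead",options=dict(initial_simplex=np.array([0,0,0,dy])+np.vstack([np.zeros(4),np.eye(4)*1.5]),xatol=.01,fatol=1e-4,maxfev=250))
        if best is None or r.fun<best.fun:best=r
    return np.array(p0)+best.x*[.01,.01,.01,.1],best.fun
F=dict(blue=lambda h,s,v:(h>100)&(h<135)&(s>80)&(v>50),white=lambda h,s,v:(s<50)&(v>115),green=lambda h,s,v:(h>45)&(h<80)&(s>70)&(v>50),
 bare=lambda h,s,v:((h<13)&(s>125)&(v>85)),yel=lambda h,s,v:(h>24)&(h<36)&(s>120)&(v>70),steel=lambda h,s,v:(s<70)&(v>40)&(v<140))
E
cat > m0.py <<'E'
from fit import *
t=cv2.imread("pics/top0.png");s=cv2.imread("pics/side0.png")
seeds=dict(blue=((283,228),(260,239)),white=((228,246),(215,223)),green=((214,168),(257,193)),bare=((307,165),(316,224)),yel=((377,180),(352,248)),steel=((135,195),(200,172)))
vis=[]
for n,(a,b) in seeds.items():
    ms=dict(top=mask(t,a,F[n]),side=mask(s,b,F[n])); rest=n in("yel","steel")
    parts=REST if rest else TILE; tilt=np.radians(18) if rest else 0
    z=.022 if rest else .007
    q=ray("top",*a,.03 if rest else .014)
    if rest:q[0]-=.045
    best=None
    for y0 in ([0] if rest else [0,.8,1.6,-.8]):
        r=fit(ms,parts,[q[0],q[1],z,y0],tilt)
        if best is None or r[1]<best[1]:best=r
    p,f=best
    ft=fit(ms,parts,p,tilt,("top",),True)[0]
    print(n,np.round(p*[1000,1000,1000,1],3),round(f,3),"top-only z fixed:",np.round(ft*[1000,1000,1000,1],3))
    for k in("top","side"):
        m,roi=ms[k]; r=render(k,parts,p,tilt,roi); vis.append(cv2.resize(np.dstack([m,r,m*0]),(130,130),interpolation=cv2.INTER_NEAREST))
cv2.imwrite("pics/fit0.png",np.vstack([np.hstack(vis[i:i+4]) for i in(0,4,8)])*255)
for n,a,b,z in(("pot",(255,202),(259,215),.017),("jar",(166,132),(251,162),.0425),("mug",(356,127),(370,220),.0425)): print(n,ray("top",*a,z),ray("side",*b,z))
E
python3 m0.py
```

```text
blue [482.706 -72.762   7.223   1.173] 0.581 top-only z fixed: [482.442 -73.202   0.97    1.214]
white [437.916  76.519  11.885   0.556] 0.407 top-only z fixed: [437.686  76.534  19.363   0.536]
green [654.054 117.155   6.012  -0.766] 0.664 top-only z fixed: [652.361 115.914  26.483  -0.794]
bare [ 657.379 -142.743    7.241    1.069] 0.259 top-only z fixed: [ 657.236 -143.035   12.873    1.077]
yel [ 5.59280e+02 -3.19204e+02  2.46270e+01 -5.00000e-02] 0.462 top-only z fixed: [ 5.62462e+02 -3.20373e+02  2.90440e+01 -5.40000e-02]
steel [5.20084e+02 3.13676e+02 2.03000e+01 3.25000e-01] 0.497 top-only z fixed: [5.19314e+02 3.13394e+02 2.61120e+01 3.37000e-01]
pot [0.55296524 0.00105973 0.017     ] [0.55823461 0.00413448 0.017     ]
jar [0.74687266 0.24281141 0.0425    ] [0.7467611  0.24228515 0.0425    ]
mug [ 0.75169981 -0.2768822   0.0425    ] [ 0.74892701 -0.27685329  0.0425    ][ WARN:0@27.149] global loadsave.cpp:1063 imwrite_ Unsupported depth image for selected encoder is fallbacked to CV_8U.
```

View pics/fit0.png

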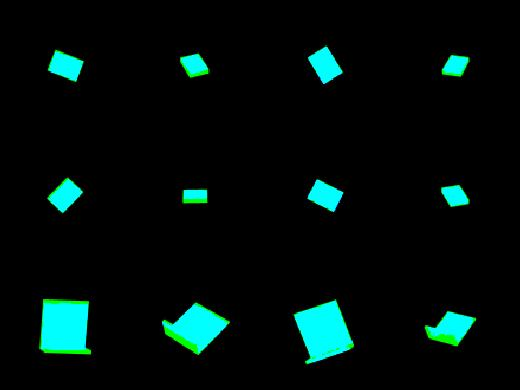

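The masks leave out the darker side walls, so I'll refit using top faces only (for the rests, the shelf face minus what the backstop hides).

```bash
python3 - <<'E'
s=open('fit.py').read()
s=s.replace('TILE=[box((-35,-25,-7),(35,25,7))]','TILE=[box((-35,-25,7),(35,25,7))]').replace('REST=[box((0,-50,-6),(105,50,0)),','REST=[box((0,-50,0),(105,50,0)),')
s=s.replace("    for B in parts:","    for i,B in enumerate(parts):").replace(",255,shift=4)",",255 if i==0 else 0,shift=4)")
i=s.index("def mask"); j=s.index("def fit(")
s=s[:i]+'''def mask(im,seed,tol=.17,r=45):
    im=cv2.GaussianBlur(im,(3,3),0.6).astype(float); a,b=seed
    ref=np.median(im[b-2:b+3,a-2:a+3].reshape(-1,3),0)
    m=(np.linalg.norm(im-ref,axis=2)<max(tol*np.linalg.norm(ref),14)).astype(np.uint8)
    k,l=cv2.connectedComponents(m,connectivity=4); m=(l==l[b,a]).astype(np.uint8)
    m=cv2.morphologyEx(cv2.morphologyEx(m,cv2.MORPH_OPEN,np.ones((3,3))),cv2.MORPH_CLOSE,np.ones((3,3)))
    x0,y0=max(a-r,0),max(b-r,0); m=m[y0:y0+2*r,x0:x0+2*r].astype(float); return m,(x0,y0,m.shape[1],m.shape[0])
'''+s[j:]
s=s[:s.index("F=dict")]
s=s.replace("return np.array(p0)+best.x*[.01,.01,.01,.1],best.fun","p=np.array(p0)+best.x*[.01,.01,.01,.1]\n    if fixz:p[2]=p0[2]\n    return p,best.fun")
open('fit.py','w').write(s)
m=open('m0.py').read().replace(",F[n])",")")
m=m.replace('''    ft=fit(ms,parts,p,tilt,("top",),True)[0]
''','''    ft=fit(ms,parts,[*p[:2],z,p[3]],tilt,("top",),True)[0]
''').replace("*255)","*255.)").replace("np.vstack([np.h","(np.vstack([np.h").replace("*255.)","*255).astype(np.uint8))")
open('m0.py','w').write(m)
E
python3 m0.py
```

```text
blue [482.284 -72.241   4.411   1.234] 0.428 top-only z fixed: [481.625 -73.643   7.      1.196]
white [437.894  77.606   8.356   0.541] 0.151 top-only z fixed: [438.025  77.459   7.      0.54 ]
green [653.284 116.61    2.823  -0.775] 0.592 top-only z fixed: [651.671 115.526   7.     -0.765]
bare [ 657.724 -142.937    8.034    1.07 ] 0.205 top-only z fixed: [ 657.819 -142.968    7.       1.075]
yel [ 5.52273e+02 -3.21174e+02  2.27440e+01 -5.00000e-02] 0.139 top-only z fixed: [ 5.53272e+02 -3.23815e+02  2.20000e+01 -1.70000e-02]
steel [5.18922e+02 3.14376e+02 1.94410e+01 3.12000e-01] 0.214 top-only z fixed: [5.18077e+02 3.13104e+02 2.20000e+01 3.07000e-01]
pot [0.55296524 0.00105973 0.017     ] [0.55823461 0.00413448 0.017     ]
jar [0.74687266 0.24281141 0.0425    ] [0.7467611  0.24228515 0.0425    ]
mug [ 0.75169981 -0.2768822   0.0425    ] [ 0.74892701 -0.27685329  0.0425    ]
```

View pics/fit0.png

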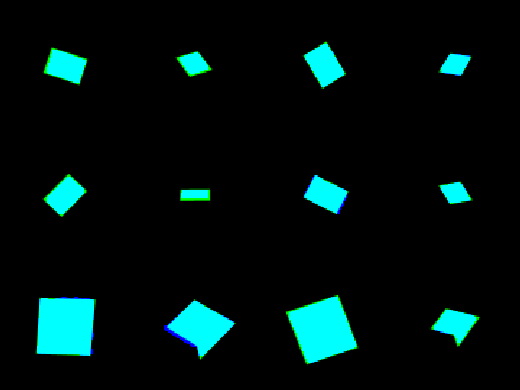

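The refit is consistent: the tiles lie on the table (heights within about 4 mm of 7 mm) and the rests sit at about 22 mm. I'll write a short planner that prints the moves.

```bash
cat > plan.py <<'E'
# usage: plan.py "x,y,z,psi" ...   mm; psi = world yaw of tool x; waypoints planned from the measured pose
import sys,numpy as np
from scipy.spatial.transform import Rotation as Ro
from plant import robot
def here():
    s=robot.read_state(); R=Ro.from_rotvec(s["orientation"]).as_matrix()
    return s,np.array([*s["tool_pos"]*1000,np.arctan2(R[1,0],R[0,0])])
if __name__=="__main__":
    s,p=here(); print("t",s["t"].__round__(2),"pose",np.round(p,3),"F",np.round(s["force"],1),"open",round(s["opening"]*1000,1),"q6",round(s["q"][5],2))
    for a in sys.argv[1:]:
        w=np.array([float(v) for v in a.split(",")]); d=w-p
        d[3]=(d[3]+np.pi)%(2*np.pi)-np.pi if abs(d[3])>np.pi+.3 else d[3]
        n=int(max(1,np.ceil(np.linalg.norm(d[:3])/58),np.ceil(abs(d[3])/.18)))
        rows=[]
        for i in range(n):
            c,sn=np.cos(p[3]),np.sin(p[3]); q=(w-p)/(n-i); 
            row=[round(float(c*q[0]+sn*q[1])),round(float(sn*q[0]-c*q[1])),round(float(-q[2])),round(float(-((d[3]/n))),3)]
            p=p+[c*row[0]+sn*row[1],sn*row[0]-c*row[1],-row[2],-row[3]]; rows.append(row)
        print(a,rows)
E
python3 plan.py "481,-73,300,1.2" "481,-73,190,1.2"
```

```text
t 0.1 pose [172.501 574.45  403.785   2.85 ] F [ 0.1  0.3 -0.3] open 92.5 q6 -0.09
481,-73,300,1.2 [[-37, -41, 8, 0.127], [-42, -36, 8, 0.127], [-46, -30, 8, 0.127], [-50, -24, 8, 0.127], [-52, -18, 8, 0.127], [-54, -11, 8, 0.127], [-55, -4, 8, 0.127], [-55, 3, 8, 0.127], [-54, 10, 8, 0.127], [-53, 17, 8, 0.127], [-50, 23, 8, 0.127], [-47, 30, 8, 0.127], [-42, 35, 8, 0.127]]
481,-73,190,1.2 [[0, 0, 55, -0.001], [0, 0, 55, -0.001]]
```

apply_moves --deltas '[[93,[-37,-41,8],0.127],[93,[-42,-36,8],0.127],[93,[-46,-30,8],0.127],[93,[-50,-24,8],0.127],[93,[-52,-18,8],0.127]]' --grip_force 12

```text
t: 0.72
tool_pos: [0.2914, 0.3238, 0.3641]
orientation: [1.41, 2.808, -0.001]
force: [0.9, 0.1, 0.5]
opening: 0.0931
```

apply_moves --deltas '[[93,[-54,-11,8],0.127],[93,[-55,-4,8],0.127],[93,[-55,3,8],0.127],[93,[-54,10,8],0.127],[93,[-53,17,8],0.127]]'

```text
t: 1.35
tool_pos: [0.4102, 0.0747, 0.3244]
orientation: [2.216, 2.227, 0.0]
force: [1.4, 1.3, 0.4]
opening: 0.0928
```

apply_moves --deltas '[[93,[-50,23,8],0.127],[93,[-47,30,8],0.127],[93,[-42,35,8],0.127],[93,[0,0,0],0],[93,[0,0,0],0]]'

```text
t: 1.98
tool_pos: [0.4811, -0.0727, 0.3002]
orientation: [-2.593, -1.771, 0.001]
force: [0.3, -0.4, -0.1]
opening: 0.0929
```

```bash
python3 plan.py "481,-73,250,1.2" "481,-73,190,1.2"
```

```text
t 1.98 pose [481.06  -72.711 300.202   1.199] F [ 0.3 -0.4 -0.1] open 92.9 q6 0.12
481,-73,250,1.2 [[0, 0, 50, -0.001]]
481,-73,190,1.2 [[0, 0, 30, -0.0], [0, 0, 30, -0.0]]
```

apply_moves --deltas '[[93,[0,0,50],0],[93,[0,0,40],0],[93,[0,0,20],0],[93,[0,0,0],0],[30,[0,0,0],0]]' --grip_force 12

```text
t: 2.6
tool_pos: [0.4818, -0.0721, 0.192]
orientation: [2.592, 1.774, 0.002]
force: [0.9, 0.8, -0.4]
opening: 0.0872
```

apply_moves --deltas '[[30,[0,0,0],0],[30,[0,0,0],0],[30,[0,0,0],0]]'

```text
t: 2.98
tool_pos: [0.4816, -0.0729, 0.1912]
orientation: [2.593, 1.772, 0.001]
force: [-0.5, -0.7, 0.5]
opening: 0.0577
```

apply_moves --deltas '[[30,[0,0,-30],0],[30,[0,0,-55],0],[30,[0,0,-25],0],[30,[0,0,0],0]]'

```text
t: 3.48
tool_pos: [0.4824, -0.0731, 0.3035]
orientation: [2.591, 1.77, 0.005]
force: [-0.1, 0.3, -0.9]
opening: 0.0304
```

```bash
python3 plan.py "585,-323.5,300,-0.04" "585,-323.5,238,-.04"
```

```text
t 3.48 pose [482.414 -73.148 303.462   1.199] F [-0.1  0.3 -0.9] open 30.4 q6 0.12
585,-323.5,300,-0.04 [[-28, 27, 0, 0.177], [-23, 31, 1, 0.177], [-17, 35, 0, 0.177], [-11, 37, 1, 0.177], [-4, 38, 0, 0.177], [3, 39, 1, 0.177], [10, 37, 0, 0.177]]
585,-323.5,238,-.04 [[0, 0, 31, -0.0], [0, 0, 31, -0.0]]
```

The fingers close at about 80 mm/s, so they had not finished closing when I lifted. I'll re-measure blue and try again.

```bash
cat > m1.py <<'E'
# m1.py name u v yaw0 z : refit tile from the top view (seed pixel), z known
import sys
from fit import *
im=viewer.read_camera("top"); cv2.imwrite("pics/last_top.png",im)
cv2.imwrite("pics/last_side.png",viewer.read_camera("side"))
n,u,v,y0,z=sys.argv[1],int(sys.argv[2]),int(sys.argv[3]),float(sys.argv[4]),float(sys.argv[5])
q=ray("top",u,v,z+.007); ms=dict(top=mask(im,(u,v))); p,f=fit(ms,TILE,[q[0],q[1],z,y0],0.,("top",),True)
print(n,np.round(p*[1000,1000,1000,1],2),round(f,3),"area px",ms["top"][0].sum())
E
python3 m1.py blue 283 228 1.2 .007; python3 - <<'E'
import cv2,numpy as np
t=cv2.imread("pics/last_top.png")
cv2.imwrite("pics/v1.png",cv2.resize(t[180:280,200:400],None,fx=4,fy=4,interpolation=cv2.INTER_CUBIC))
E
```

```text
blue [ 465.91 -143.71    7.      1.86] 1.384 area px 373.0
```

View pics/v1.png

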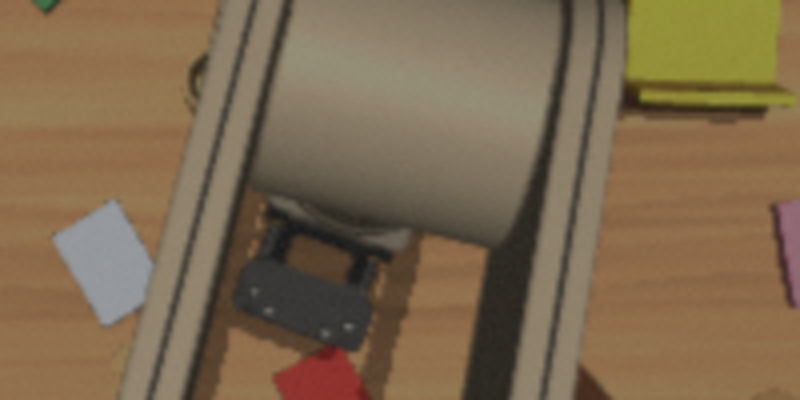

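The arm hides blue in the top view, so I'll measure it from the side image.

```bash
cat > m2.py <<'E'
import sys
from fit import *
f,u,v,y0,z=sys.argv[1],int(sys.argv[2]),int(sys.argv[3]),float(sys.argv[4]),float(sys.argv[5])
im=cv2.imread(f); q=ray("side",u,v,z+.007); ms=dict(side=mask(im,(u,v))); p,e=fit(ms,TILE,[q[0],q[1],z,y0],0.,("side",),True)
print(np.round(p*[1000,1000,1000,1],2),round(e,3),ms["side"][0].sum())
E
for f in side0 last_side; do python3 m2.py pics/$f.png 260 238 1.2 .007;done; python3 - <<'E'
import cv2
t=cv2.imread("pics/last_side.png")
cv2.imwrite("pics/v2.png",cv2.resize(t[130:310,180:400],None,fx=3,fy=3,interpolation=cv2.INTER_CUBIC))
E
```

```text
[482.24 -72.75   7.     1.25] 0.264 194.0
[477.38 -74.55   7.     1.21] 0.139 221.0
```

View pics/v2.png

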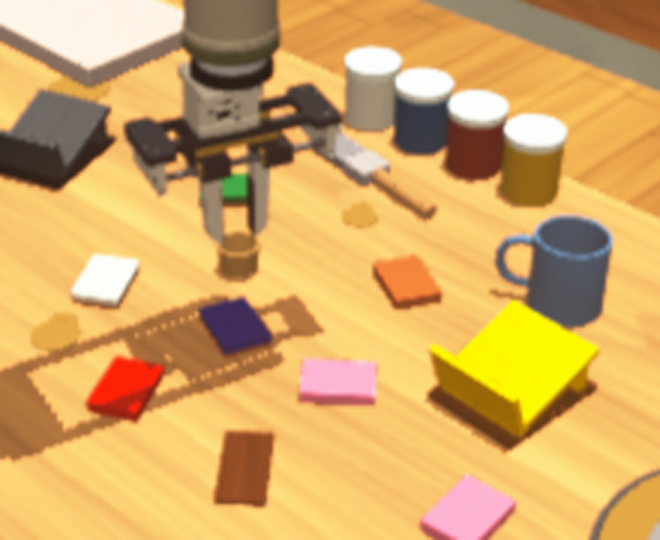

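Blue is essentially where it was, at (220..270,300..350) in the crop. I'll retry with enough time to close.

apply_moves --deltas '[[85,[0,0,0],0],[85,[0,0,0],0],[85,[-1,0,0],0],[85,[-1,0,0],0],[85,[0,0,23],0]]'

```text
t: 4.2
tool_pos: [0.4817, -0.0751, 0.2794]
orientation: [2.591, 1.77, 0.004]
force: [0.1, 0.6, -0.5]
opening: 0.0753
```

apply_moves --deltas '[[85,[0,0,50],0],[85,[0,0,40],0],[40,[0,0,0],0],[40,[0,0,0],0],[40,[0,0,0],0]]'

```text
t: 4.82
tool_pos: [0.4806, -0.0747, 0.1878]
orientation: [-2.594, -1.772, 0.0]
force: [-0.2, -0.1, 0.4]
opening: 0.0597
```

apply_moves --deltas '[[40,[0,0,0],0],[40,[0,0,0],0],[40,[0,0,0],0],[40,[0,0,0],0],[40,[0,0,0],0]]'

```text
t: 5.45
tool_pos: [0.4807, -0.0746, 0.1878]
orientation: [-2.594, -1.772, 0.0]
force: [-1.2, 0.9, 1.8]
opening: 0.0502
```

```bash
python3 plan.py "480.7,-74.6,300,1.2" "585,-323.5,300,-0.04" "585,-323.5,236,-.04"
```

```text
t 5.45 pose [480.65  -74.65  187.78    1.199] F [-1.2  0.9  1.8] open 50.2 q6 0.11
480.7,-74.6,300,1.2 [[0, 0, -56, -0.001], [0, 0, -56, -0.001]]
585,-323.5,300,-0.04 [[-28, 27, 0, 0.177], [-23, 31, 0, 0.177], [-17, 35, 0, 0.177], [-10, 37, 0, 0.177], [-4, 38, 0, 0.177], [3, 38, 0, 0.177], [11, 37, 0, 0.177]]
585,-323.5,236,-.04 [[0, 0, 32, 0.001], [0, 0, 32, 0.001]]
```

apply_moves --deltas '[[40,[0,0,-20],0],[40,[0,0,-50],0],[40,[0,0,-42],0],[40,[-28,27,0],0.177],[40,[-23,31,0],0.177]]'

```text
t: 6.08
tool_pos: [0.5108, -0.147, 0.3008]
orientation: [2.867, 1.281, 0.003]
force: [0.9, -0.1, -1.1]
opening: 0.0497
```

apply_moves --deltas '[[40,[-17,35,0],0.177],[40,[-10,37,0],0.177],[40,[-4,38,0],0.177],[40,[3,38,0],0.177],[40,[11,37,0],0.177]]'

```text
t: 6.7
tool_pos: [0.5853, -0.3245, 0.2992]
orientation: [-3.141, 0.073, 0.0]
force: [0.9, -0.1, -0.6]
opening: 0.0499
```

apply_moves --deltas '[[40,[0,0,30],0],[40,[0,0,30],0],[40,[0,0,0],0]]'

```text
t: 7.08
tool_pos: [0.5835, -0.3225, 0.2357]
orientation: [-3.137, 0.063, 0.009]
force: [-0.3, 0.2, -1.8]
opening: 0.0501
```

```bash
python3 plan.py "585,-323.5,236,-.04"; python3 - <<'E'
from plant import viewer
import cv2
t=viewer.read_camera("side"); cv2.imwrite("pics/v3.png",cv2.resize(t[150:290,270:430],None,fx=4,fy=4,interpolation=cv2.INTER_CUBIC))
E
```

```text
t 7.08 pose [ 5.83511e+02 -3.22530e+02  2.35734e+02 -4.00000e-02] F [-0.3  0.2 -1.8] open 50.1 q6 1.03
585,-323.5,236,-.04 [[2, 1, 0, -0.0]]
```

View pics/v3.png

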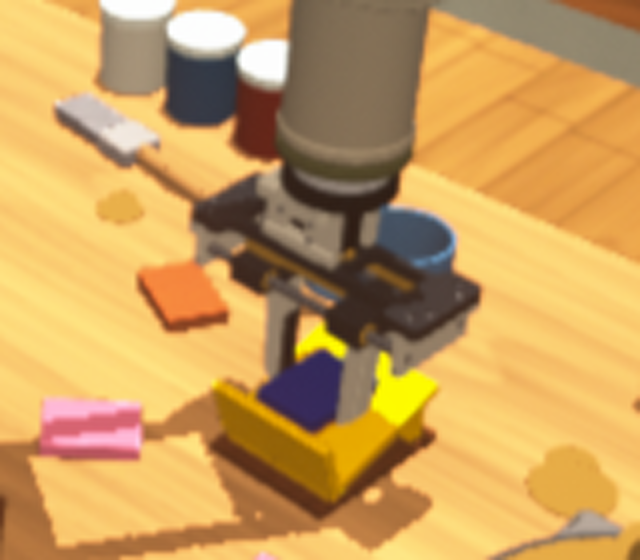

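Blue is held level over the yellow shelf at about (310,390) in the crop, inside the backstop. I'll lower it with a weak grip so it pivots onto the slope, then release.

apply_moves --deltas '[[40,[1,0,2],0],[40,[0,0,3],0],[40,[0,0,3],0],[40,[0,0,2],0],[40,[0,0,0],0]]' --grip_force 3

```text
t: 7.75
tool_pos: [0.5859, -0.3233, 0.2296]
orientation: [-3.141, 0.063, 0.0]
force: [-0.2, -0.4, -1.4]
opening: 0.0502
```

apply_moves --deltas '[[66,[0,0,0],0],[66,[0,0,0],0],[66,[0,0,0],0],[66,[0,0,-20],0],[66,[0,0,-50],0]]'

```text
t: 8.38
tool_pos: [0.585, -0.3227, 0.2983]
orientation: [-3.138, 0.063, 0.008]
force: [0.4, -0.8, -0.2]
opening: 0.0655
```

```bash
python3 plan.py "438,77.5,300,0.54" "438,77.5,188,.54"; python3 - <<'E'
from plant import viewer
import cv2
t=viewer.read_camera("side"); cv2.imwrite("pics/v4.png",cv2.resize(t[190:290,300:400],None,fx=4,fy=4,interpolation=cv2.INTER_CUBIC))
E
```

```text
t 8.38 pose [ 5.84953e+02 -3.22713e+02  2.98301e+02 -4.00000e-02] F [ 0.4 -0.8 -0.2] open 65.5 q6 1.03
438,77.5,300,0.54 [[-20, -49, 0, -0.073], [-17, -51, 0, -0.073], [-13, -52, 0, -0.073], [-9, -52, 0, -0.073], [-5, -53, 0, -0.073], [-2, -53, -1, -0.073], [2, -53, 0, -0.073], [7, -54, -1, -0.073]]
438,77.5,188,.54 [[0, 0, 56, 0.002], [0, 0, 56, 0.002]]
```

View pics/v4.png

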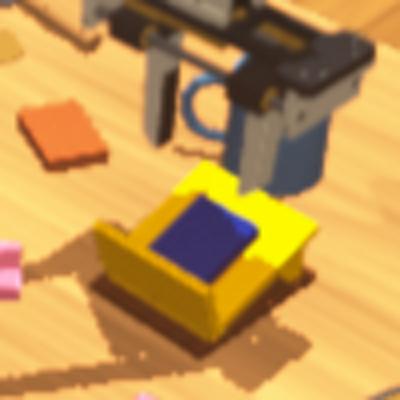

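Blue lies flat and square on the shelf near the backstop, at about (203,238) in the crop. Next is white.

apply_moves --deltas '[[70,[-20,-49,0],-0.073],[70,[-17,-51,0],-0.073],[70,[-13,-52,0],-0.073],[70,[-9,-52,0],-0.073],[70,[-5,-53,0],-0.073]]' --grip_force 12

```text
t: 9.05
tool_pos: [0.4943, -0.0718, 0.3016]
orientation: [3.099, 0.511, 0.004]
force: [0.4, 0.1, 0.1]
opening: 0.0699
```

apply_moves --deltas '[[74,[-2,-53,0],-0.073],[74,[2,-53,0],-0.073],[74,[7,-54,0],-0.069],[74,[0,0,0],0]]'

```text
t: 9.55
tool_pos: [0.4382, 0.0801, 0.3013]
orientation: [-3.025, -0.846, -0.004]
force: [0.0, -1.3, 0.0]
opening: 0.0739
```

```bash
python3 plan.py "438,77.5,188,.54"; python3 - <<'E'
from fit import *
im=viewer.read_camera("top"); cv2.imwrite("pics/y1.png",im)
# blue centre on yellow: fit tilted tile with rest tilt
ms=dict(top=mask(im,(377,191)),side=mask(viewer.read_camera("side"),(351,250)))
for n in ms: print(n,ms[n][0].sum())
for vs in(("top",),("side",)):
  p,e=fit(ms,TILE,[.585,-.323,.040,-.04],np.radians(18),vs,True)
  R=pose([0,0,0,-.04],np.radians(18)); print(vs,np.round(R.T@(p[:3]-[.5525,-.3225,.022])*1000,1),"yaw",round(p[3],3),round(e,3))
E
```

```text
t 9.55 pose [438.15   80.131 301.305   0.545] F [ 0.  -1.3  0. ] open 73.9 q6 1.09
438,77.5,188,.54 [[-1, 1, 57, 0.003], [0, 1, 56, 0.003]]
top 424.0
side 238.0
('top',) [37.6  1.2  6.7] yaw 0.085 0.188
('side',) [53.9  1.   1.4] yaw -0.224 0.543
```

apply_moves --deltas '[[74,[-1,2,50],0],[74,[0,0,43],0],[74,[0,0,20],0],[74,[0,0,0],0],[40,[0,0,0],0]]'

```text
t: 10.28
tool_pos: [0.44, 0.0738, 0.1872]
orientation: [3.028, 0.834, 0.001]
force: [-0.9, -0.3, 0.5]
opening: 0.0675
```

apply_moves --deltas '[[40,[0,0,0],0],[40,[0,0,0],0],[40,[0,0,0],0],[40,[0,0,0],0],[40,[0,0,0],0]]'

```text
t: 10.9
tool_pos: [0.4392, 0.0751, 0.1869]
orientation: [3.028, 0.838, 0.001]
force: [0.6, -1.4, 1.8]
opening: 0.05
```

```bash
python3 plan.py "438,77.5,310,.54" "581,-323,310,-0.04" "581,-323,258,-.04"; python3 - <<'E'
import cv2
t=cv2.imread("pics/y1.png"); cv2.imwrite("pics/v5.png",cv2.resize(t[150:220,345:410],None,fx=6,fy=6,interpolation=cv2.INTER_CUBIC))
E
```

```text
t 10.9 pose [439.243  75.075 186.914   0.54 ] F [ 0.6 -1.4  1.8] open 50.0 q6 1.09
438,77.5,310,.54 [[0, -1, -41, -0.0], [0, -1, -41, -0.0], [0, -1, -41, -0.0]]
581,-323,310,-0.04 [[-10, 52, 0, 0.072], [-7, 53, 0, 0.072], [-3, 53, 0, 0.072], [1, 53, 0, 0.072], [5, 53, 0, 0.072], [9, 53, 0, 0.072], [12, 52, 0, 0.072], [16, 50, 0, 0.072]]
581,-323,258,-.04 [[0, 0, 52, 0.004]]
```

View pics/v5.png

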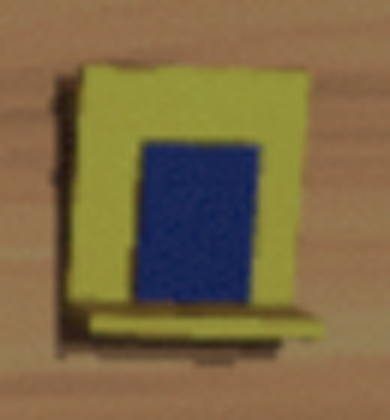

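Blue sits square against the backstop, near the middle of the shelf (135–260 of 70–305 in the crop). Next I'll carry white over to it.

apply_moves --deltas '[[40,[0,0,-25],0],[40,[0,0,-55],0],[40,[0,-1,-45],0],[40,[-10,52,0],0.072],[40,[-7,53,0],0.072]]'

```text
t: 11.52
tool_pos: [0.4748, -0.0247, 0.3126]
orientation: [3.08, 0.618, 0.003]
force: [0.4, 0.5, -0.9]
opening: 0.0499
```

apply_moves --deltas '[[40,[-3,53,0],0.072],[40,[1,53,0],0.072],[40,[5,53,0],0.072],[40,[9,53,0],0.072],[40,[12,52,0],0.072]]'

```text
t: 12.15
tool_pos: [0.5641, -0.2767, 0.311]
orientation: [-3.14, -0.053, 0.001]
force: [0.8, -0.7, -0.8]
opening: 0.0499
```

apply_moves --deltas '[[40,[16,48,0],0.072],[40,[0,0,0],0],[40,[0,0,52],0],[40,[0,0,0],0],[40,[0,0,0],0]]'

```text
t: 12.78
tool_pos: [0.5816, -0.322, 0.2606]
orientation: [-3.141, 0.055, 0.0]
force: [-0.1, -0.6, -0.7]
opening: 0.0501
```

```bash
python3 plan.py "581,-323.5,248,-.04"
```

```text
t 12.78 pose [ 5.81596e+02 -3.21950e+02  2.60633e+02 -3.50000e-02] F [-0.1 -0.6 -0.7] open 50.1 q6 1.02
581,-323.5,248,-.04 [[-1, 2, 13, 0.005]]
```

apply_moves --deltas '[[40,[-1,1,13],0],[40,[0,0,3],0],[40,[0,0,3],0],[40,[0,0,3],0],[40,[0,0,0],0]]' --grip_force 3

```text
t: 13.4
tool_pos: [0.5804, -0.3236, 0.2376]
orientation: [-3.141, 0.057, 0.0]
force: [-0.5, -0.0, -2.4]
opening: 0.0498
```

apply_moves --deltas '[[66,[0,0,0],0],[66,[0,0,0],0],[66,[0,0,0],0],[66,[0,0,-20],0],[66,[0,0,-50],0]]'

```text
t: 14.02
tool_pos: [0.5795, -0.323, 0.3063]
orientation: [-3.138, 0.057, 0.008]
force: [1.0, -0.6, 0.1]
opening: 0.0659
```

```bash
python3 plan.py "652.5,116,308,-0.77" "652.5,116,188,-.77"
```

```text
t 14.03 pose [ 5.79473e+02 -3.22995e+02  3.06337e+02 -3.60000e-02] F [ 1.  -0.6  0.1] open 65.9 q6 1.02
652.5,116,308,-0.77 [[7, -55, 0, 0.092], [2, -56, 0, 0.092], [-3, -56, 0, 0.092], [-8, -55, 0, 0.092], [-13, -54, 0, 0.092], [-18, -52, -1, 0.092], [-23, -51, 0, 0.092], [-27, -48, -1, 0.092]]
652.5,116,188,-.77 [[0, 0, 40, -0.001], [0, 0, 40, -0.001], [0, 0, 40, -0.001]]
```

apply_moves --deltas '[[74,[7,-55,0],0.092],[74,[2,-56,0],0.092],[74,[-3,-56,0],0.092],[74,[-8,-55,0],0.092],[74,[-13,-54,0],0.092]]' --grip_force 12

```text
t: 14.65
tool_pos: [0.6268, -0.047, 0.3099]
orientation: [-3.044, 0.776, -0.004]
force: [0.2, -0.4, 0.4]
opening: 0.074
```

apply_moves --deltas '[[74,[-18,-52,0],0.092],[74,[-23,-51,0],0.092],[74,[-27,-48,-1],0.09],[74,[0,0,0],0]]'

```text
t: 15.15
tool_pos: [0.654, 0.1191, 0.3107]
orientation: [-2.912, 1.174, -0.003]
force: [0.4, -0.4, -0.7]
opening: 0.0738
```

```bash
python3 plan.py "652.5,116,188,-.77"; python3 - <<'E'
from plant import viewer
import cv2,numpy as np
t=viewer.read_camera("top");s=viewer.read_camera("side")
a=cv2.resize(t[150:220,345:410],(390,420),interpolation=cv2.INTER_CUBIC);b=cv2.resize(s[215:285,315:385],(400,420),interpolation=cv2.INTER_CUBIC)
cv2.imwrite("pics/v6.png",np.hstack([a,b])); cv2.imwrite("pics/t6.png",t)
E
python3 - <<'E'
import sys; sys.path.insert(0,'.')
from fit import *
E
```

```text
t 15.15 pose [653.962 119.122 310.681  -0.766] F [ 0.4 -0.4 -0.7] open 73.8 q6 2.44
652.5,116,188,-.77 [[0, 1, 41, 0.001], [1, 1, 41, 0.001], [0, 1, 41, 0.001]]
```

View pics/v6.png

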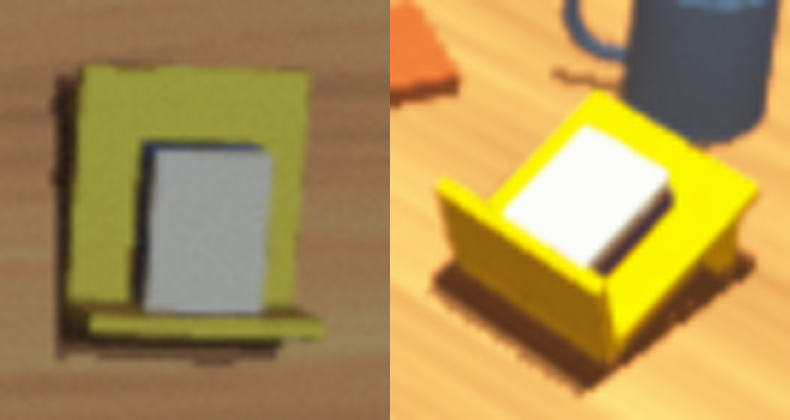

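White is flat against the backstop and centred once perspective is allowed for. Now I'll pick green.

apply_moves --deltas '[[74,[1,2,50],0],[74,[0,0,50],0],[74,[0,0,22],0],[74,[0,0,0],0],[40,[0,0,0],0]]'

```text
t: 15.88
tool_pos: [0.6538, 0.1118, 0.1882]
orientation: [-2.91, 1.181, -0.002]
force: [0.2, 0.0, 0.2]
opening: 0.0681
```

apply_moves --deltas '[[40,[0,0,0],0],[40,[0,0,0],0],[40,[0,0,0],0],[40,[0,0,0],0],[40,[0,0,0],0]]'

```text
t: 16.5
tool_pos: [0.6533, 0.1127, 0.1872]
orientation: [-2.911, 1.18, -0.001]
force: [-0.3, -2.8, 5.3]
opening: 0.0498
```

```bash
python3 plan.py "652.5,116,320,-.77" "577,-323,320,-0.04" "577,-323,268,-.04"
```

```text
t 16.5 pose [653.291 112.747 187.22   -0.77 ] F [-0.3 -2.8  5.3] open 49.8 q6 2.43
652.5,116,320,-.77 [[-1, -1, -44, -0.0], [-1, 0, -44, -0.0], [-1, -1, -45, -0.0]]
577,-323,320,-0.04 [[31, 46, 0, -0.091], [27, 49, 0, -0.091], [23, 51, 0, -0.091], [18, 53, 0, -0.091], [13, 54, 0, -0.091], [8, 55, 0, -0.091], [3, 56, 0, -0.091], [-2, 55, 0, -0.091]]
577,-323,268,-.04 [[0, 0, 52, -0.002]]
```

apply_moves --deltas '[[40,[0,0,-25],0],[40,[0,0,-55],0],[40,[0,0,-53],0],[40,[31,46,0],-0.091],[40,[27,49,0],-0.091]]'

```text
t: 17.12
tool_pos: [0.6333, 0.0029, 0.3202]
orientation: [-3.009, 0.903, -0.002]
force: [-0.3, -0.4, -1.5]
opening: 0.0501
```

apply_moves --deltas '[[40,[23,51,0],-0.091],[40,[18,53,0],-0.091],[40,[13,54,0],-0.091],[40,[8,55,0],-0.091],[40,[3,54,0],-0.091]]'

```text
t: 17.75
tool_pos: [0.5862, -0.2714, 0.3189]
orientation: [-3.134, 0.204, 0.002]
force: [0.7, 0.8, -1.3]
opening: 0.0498
```

apply_moves --deltas '[[40,[-2,52,0],-0.091],[40,[0,0,0],0],[40,[0,0,50],0],[40,[0,0,0],0],[40,[0,0,0],0]]'

```text
t: 18.38
tool_pos: [0.5784, -0.3205, 0.2703]
orientation: [-3.14, 0.065, 0.001]
force: [-0.5, 0.1, -0.2]
opening: 0.05
```

```bash
python3 plan.py "579.5,-323.5,260,-.04"
```

```text
t 18.38 pose [ 5.78390e+02 -3.20458e+02  2.70289e+02 -4.20000e-02] F [-0.5  0.1 -0.2] open 50.0 q6 1.03
579.5,-323.5,260,-.04 [[1, 3, 10, -0.002]]
```

apply_moves --deltas '[[40,[1,2,10],0],[40,[0,0,3],0],[40,[0,0,3],0],[40,[0,0,2],0],[40,[0,0,0],0]]' --grip_force 3

```text
t: 19.0
tool_pos: [0.579, -0.3233, 0.2516]
orientation: [-3.141, 0.066, 0.0]
force: [1.0, -0.3, -0.6]
opening: 0.0499
```

apply_moves --deltas '[[66,[0,0,0],0],[66,[0,0,0],0],[66,[0,0,0],0],[66,[0,0,-20],0],[66,[0,0,-40],0]]'

```text
t: 19.62
tool_pos: [0.5784, -0.3229, 0.3113]
orientation: [-3.139, 0.066, 0.005]
force: [0.3, -1.2, 0.7]
opening: 0.0662
```

```bash
python3 plan.py "657.7,-143,308,1.072" "657.7,-143,188,1.072"
```

```text
t 19.62 pose [ 5.78377e+02 -3.22903e+02  3.11340e+02 -4.20000e-02] F [ 0.3 -1.2  0.7] open 66.2 q6 1.03
657.7,-143,308,1.072 [[10, -26, 0, -0.159], [14, -24, 1, -0.159], [18, -22, 0, -0.159], [21, -18, 1, -0.159], [24, -15, 0, -0.159], [26, -11, 1, -0.159], [28, -7, 0, -0.159]]
657.7,-143,188,1.072 [[0, 0, 40, -0.0], [0, 0, 40, -0.0], [-1, 0, 40, -0.0]]
```

apply_moves --deltas '[[74,[10,-26,0],-0.159],[74,[14,-24,0],-0.159],[74,[18,-22,1],-0.159],[74,[21,-18,1],-0.159],[74,[24,-15,0],-0.159]]' --grip_force 12

```text
t: 20.25
tool_pos: [0.636, -0.1944, 0.3116]
orientation: [2.918, 1.162, 0.002]
force: [-0.2, 0.7, 0.1]
opening: 0.0738
```

apply_moves --deltas '[[74,[26,-11,1],-0.159],[74,[28,-7,0],-0.159],[74,[0,0,0],0],[74,[0,0,0],0]]'

```text
t: 20.75
tool_pos: [0.6586, -0.1434, 0.3099]
orientation: [2.703, 1.6, 0.001]
force: [0.1, 0.2, -0.2]
opening: 0.0741
```

```bash
python3 plan.py "657.7,-143,188,1.072"
```

```text
t 20.75 pose [ 658.605 -143.353  309.863    1.069] F [ 0.1  0.2 -0.2] open 74.1 q6 0.21
657.7,-143,188,1.072 [[0, 0, 41, -0.001], [0, 0, 40, -0.001], [0, -1, 41, -0.001]]
```

apply_moves --deltas '[[74,[0,-1,50],0],[74,[0,0,50],0],[74,[0,0,22],0],[74,[0,0,0],0],[40,[0,0,0],0]]'

```text
t: 21.38
tool_pos: [0.6581, -0.1434, 0.1881]
orientation: [2.702, 1.6, 0.002]
force: [-0.6, 0.0, -0.6]
opening: 0.0677
```

apply_moves --deltas '[[40,[0,0,0],0],[40,[0,0,0],0],[40,[0,0,0],0],[40,[0,0,0],0],[40,[0,0,0],0]]'

```text
t: 22.0
tool_pos: [0.6578, -0.1426, 0.1871]
orientation: [2.702, 1.603, 0.0]
force: [-0.7, -0.7, 4.7]
opening: 0.0503
```

```bash
python3 plan.py "657.7,-143,310,1.07" "549.5,324,310,0.31" "549.5,324,236,.31"
```

```text
t 22.0 pose [ 657.766 -142.62   187.123    1.071] F [-0.7 -0.7  4.7] open 50.3 q6 0.21
657.7,-143,310,1.07 [[0, 0, -41, 0.0], [0, 0, -41, 0.0], [0, 0, -41, 0.0]]
549.5,324,310,0.31 [[40, -35, 0, 0.085], [37, -39, 0, 0.085], [33, -42, 0, 0.085], [29, -44, 0, 0.085], [26, -47, 0, 0.085], [22, -49, 0, 0.085], [17, -50, 0, 0.085], [13, -51, 0, 0.085], [8, -52, 0, 0.085]]
549.5,324,236,.31 [[0, 0, 37, -0.002], [0, 0, 37, -0.002]]
```

apply_moves --deltas '[[40,[0,0,-25],0],[40,[0,0,-55],0],[40,[0,0,-43],0],[40,[40,-35,0],0.085],[40,[37,-39,0],0.085]]'

```text
t: 22.62
tool_pos: [0.6338, -0.0375, 0.3102]
orientation: [2.831, 1.361, 0.002]
force: [0.3, 1.7, -1.3]
opening: 0.0497
```

apply_moves --deltas '[[40,[33,-42,0],0.085],[40,[29,-44,0],0.085],[40,[26,-47,0],0.085],[40,[22,-49,0],0.085],[40,[17,-50,0],0.085]]'

```text
t: 23.25
tool_pos: [0.5724, 0.2229, 0.3092]
orientation: [-3.054, -0.736, 0.001]
force: [1.4, 0.1, -0.1]
opening: 0.0498
```

apply_moves --deltas '[[40,[13,-51,0],0.085],[40,[8,-50,0],0.081],[40,[0,0,30],0],[40,[0,0,30],0],[40,[0,0,0],0]]'

```text
t: 23.88
tool_pos: [0.5481, 0.3212, 0.2458]
orientation: [3.102, 0.485, -0.011]
force: [-0.6, -0.3, -1.8]
opening: 0.0497
```

apply_moves --deltas '[[40,[0,0,0],0]]'

```text
t: 24.0
tool_pos: [0.5501, 0.3217, 0.2506]
orientation: [-3.104, -0.484, -0.001]
force: [-0.1, 0.5, 0.1]
opening: 0.0503
```

```bash
python3 plan.py "549.5,324,236,.31"; python3 - <<'E'
from plant import viewer
import cv2,numpy as np
t=viewer.read_camera("top");s=viewer.read_camera("side")
a=cv2.resize(t[150:220,345:410],(390,420),interpolation=cv2.INTER_CUBIC);b=cv2.resize(s[215:285,315:385],(400,420),interpolation=cv2.INTER_CUBIC)
cv2.imwrite("pics/v7.png",np.hstack([a,b]))
E
```

```text
t 24.0 pose [5.50138e+02 3.21750e+02 2.50562e+02 3.10000e-01] F [-0.1  0.5  0.1] open 50.3 q6 1.71
549.5,324,236,.31 [[0, -2, 15, -0.0]]
```

View pics/v7.png

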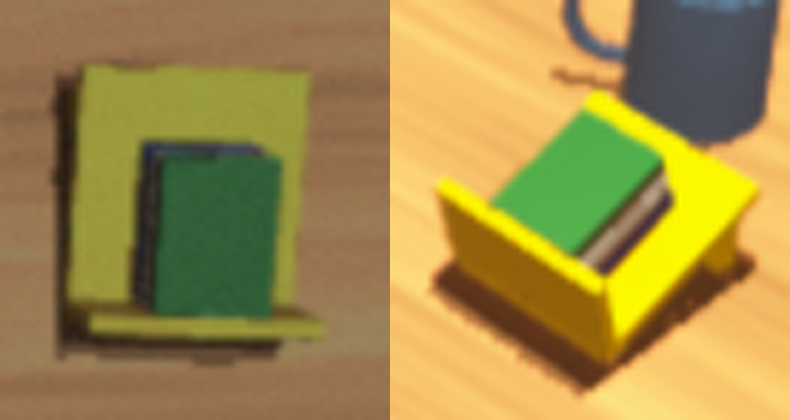

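The stack is flat and square. Now I'll place the bare tile.

apply_moves --deltas '[[40,[0,-2,14],0],[40,[0,0,3],0],[40,[0,0,3],0],[40,[0,0,3],0],[40,[0,0,0],0]]' --grip_force 3

```text
t: 24.72
tool_pos: [0.5492, 0.3236, 0.2265]
orientation: [3.104, 0.485, -0.0]
force: [0.6, 0.4, -0.7]
opening: 0.0496
```

apply_moves --deltas '[[66,[0,0,0],0],[66,[0,0,0],0],[66,[0,0,0],0],[66,[0,0,-20],0],[66,[0,0,-50],0]]'

```text
t: 25.35
tool_pos: [0.5482, 0.323, 0.2955]
orientation: [3.102, 0.484, -0.008]
force: [-0.2, -0.1, 0.1]
opening: 0.0659
```

apply_moves --deltas '[[66,[0,30,-40],0],[66,[0,60,0],0],[66,[0,60,0],0],[66,[0,60,0],0],[66,[0,50,0],0]]'

```text
t: 25.98
tool_pos: [0.6291, 0.0737, 0.3388]
orientation: [3.104, 0.484, 0.003]
force: [0.2, -0.7, -0.6]
opening: 0.0661
```

```bash
python3 plan.py; python3 - <<'E'
from fit import *
t=viewer.read_camera("top");s=viewer.read_camera("side"); cv2.imwrite("pics/fin_t.png",t);cv2.imwrite("pics/fin_s.png",s)
r=lambda im:cv2.resize(im,(390,300),interpolation=cv2.INTER_CUBIC)
cv2.imwrite("pics/v8.png",np.vstack([np.hstack([r(t[165:235,95:186]),r(s[140:210,155:246])]),np.hstack([r(t),r(s)])]))
for nm,sd,o,yaw,z in(("green",(381,190),(.5525,-.3225,.022),-.04,.0664),("bare",(137,205),(.5185,.3137,.022),.31,.0398)):
    ms=dict(top=mask(t,sd)); h=np.array(o)+[(.030)*np.cos(yaw),.03*np.sin(yaw),z-.022]; h[2]=z
    p,e=fit(ms,TILE,[*h,yaw],np.radians(18),("top",),True)
    print(nm,np.round(pose([0,0,0,yaw],np.radians(18)).T@(p[:3]-o)*1000,1),"dyaw",round(p[3]-yaw,3),"err",round(e,2),ms["top"][0].sum())
E
```

```text
t 25.98 pose [6.29084e+02 7.37280e+01 3.38848e+02 3.09000e-01] F [ 0.2 -0.7 -0.6] open 66.1 q6 1.3
green [37.7  1.5 34.4] dyaw 0.048 err 0.11 483.0
bare [ 48.3 -12.2   3. ] dyaw 0.097 err 1.27 556.0
```

View pics/v8.png

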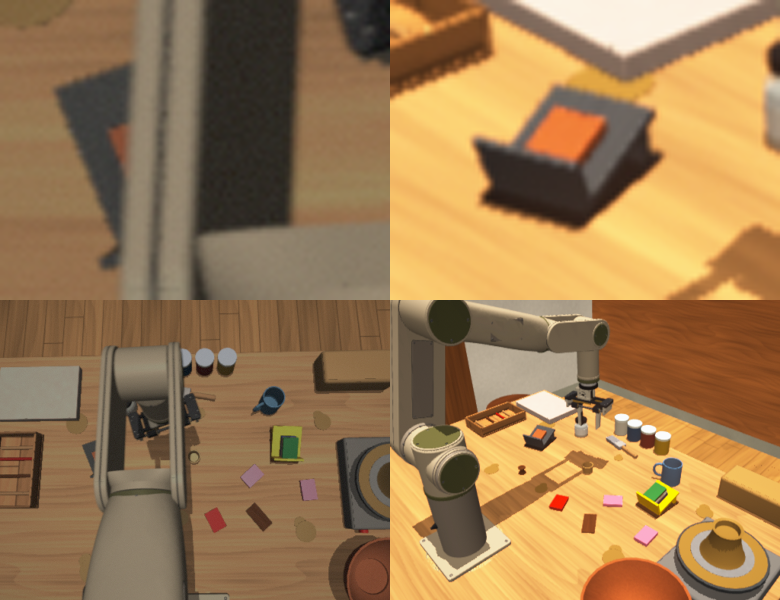

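The bare tile is on the steel rest in the side view (565,135), but the arm hides it in the top view. I'll move aside and check.

apply_moves --deltas '[[66,[0,60,0],0],[66,[0,60,0],0],[66,[0,40,0],0],[66,[0,0,0],0]]'

```text
t: 26.58
tool_pos: [0.6778, -0.0789, 0.3381]
orientation: [3.104, 0.479, 0.002]
force: [0.2, 0.1, -0.2]
opening: 0.0658
```

```bash
python3 - <<'E'
from fit import *
t=viewer.read_camera("top");s=viewer.read_camera("side")
r=lambda im:cv2.resize(im,(390,300),interpolation=cv2.INTER_CUBIC)
cv2.imwrite("pics/v9.png",np.hstack([r(t[165:235,95:186]),r(s[140:210,155:246])]))
for nm,sd,o,yaw,z in(("bare",(137,207),(.5185,.3137,.022),.31,.0398),):
    ms=dict(top=mask(t,sd)); h=[o[0]+.03,o[1]+.01,z]
    p,e=fit(ms,TILE,[*h,yaw],np.radians(18),("top",),True)
    print(nm,np.round(pose([0,0,0,yaw],np.radians(18)).T@(p[:3]-o)*1000,1),"dyaw",round(p[3]-yaw,3),"err",round(e,2),ms["top"][0].sum())
E
```

```text
bare [36.6 -0.6  6.8] dyaw 0.001 err 0.09 468.0
```

View pics/v9.png

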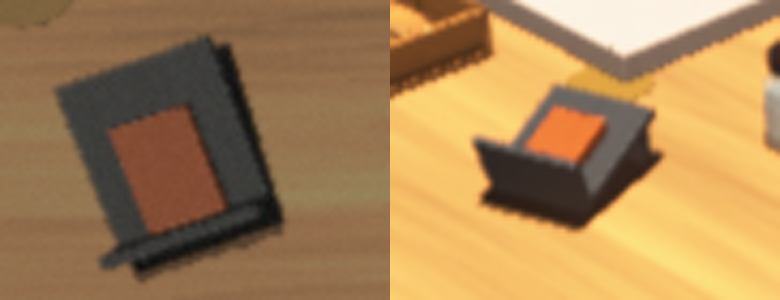

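The bare tile lies flat, square and centred at about (165,170) in the crop, with its lower end at the backstop. I'm handing the job in.

```bash
python3 -c "
from plant import order
print(order.close_job())"
```

```text
the job is handed in; nothing more can be done
None
```

I stacked blue, white and green on the yellow rest and laid the bare tile on the steel rest, then handed the job in about 27 s into the 106 s allowed. No verdict was reported.

| Tile | From the backstop (x, mm) | Off the middle line (y, mm) | Turn relative to the rest (rad) |
|---|---|---|---|
| Blue (before stacking) | 37.6 | 1.2 | about 0.12 |
| White | not fitted | not fitted | not fitted |
| Green | 37.7 | 1.5 | 0.05 |
| Bare | 36.6 | -0.6 | 0.00 |

- **How measured:** x, y and turn come from top-view fits that take the tile's height and tilt as given. I judged lying flat by eye, from both views. White I judged only by eye too, before green covered it; it looked flat and against the backstop.
- **Failed or disagreeing checks:**
  - The first grasp of blue closed too late and missed. Blue hardly moved, and the second try held.
  - A side-view fit of blue on the rest gave x = 53.9 mm, outside the limit. The tile was partly shadowed and that fit was poor. The top view and the crop both showed it against the backstop, so I went by those.
  - One fit of the bare tile was worthless because the arm hid it, so I repeated it with the arm moved away.
- **Pinch pot, jar and mug:** I planned the moves clear of them and saw no sign that they moved, but I did not measure them again at the end.

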